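# Unlock the implant box with its three-wheel code lock

## Robot

A 6-joint arm with a two-finger parallel gripper is mounted at the origin on the work surface. World frame = base frame: x ahead of the robot, y to its left, z up, the work surface at z = 0. Lengths are in m, angles in rad, forces in N, time in s.
With the tool pointing down it reaches from about 0.325 to 0.925 m from the base axis. Payload 3.1 kg.
Tool frame: the origin (TCP) lies at the very end of the fingers, on their centre line; the grasp point (between the pads) lies 19 mm behind it; z points along the fingers, y is the direction in which the jaws open and shut (so a half turn about z gives the same grasp; the last joint's range is limited). The gripper opens to 85 mm and grips with 20 to 120 N. Pads are 22 mm wide; open, the fingers measure 114 mm over their backs; the gripper's body (76 mm by 85 mm) begins 54 mm behind the grasp point. The pads swing forward as they close: fully open they stand 13 mm farther back than shut.
Start: joints at [1.12, 0.217, 1.613, -0, 1.311, -0.112], TCP at [0.208, 0.589, 0.231] pointing down, gripper open.
Joint ranges: [-2.75, 2.75], [-0.78, 2.1], [0.31, 2.55], [-1.13, 4.27], [0.13, 2.63], [-2.58, 2.58]. Speed limits (rad/s): [2.79, 2.79, 3.14, 3.14, 3.14, 3.14].

## Interface

Orientations are given as a rotation vector (axis times angle).
In Python, from workcell import robot gives the robot as it stands. Calls block until the motion is done:
- robot.goto(position, orientation): joint-space move of the TCP to a pose.
- robot.line_to(position, rate=0.15, attitude=None): straight line of the TCP; attitude=None keeps the orientation; rate is the mean speed in m/s.
- robot.goto_joints(angles): joint-space move.
- robot.move_gripper(opening, grip_force=None): finger opening in m; grip_force is the grip in N (None keeps the last); returns when the fingers have stopped.
- robot.dwell(seconds).
- robot.ik(position, orientation): joint angles nearest the present ones, or None.
- robot.get_state(): the state.
- robot.capture(name): name is "scene" or "top"; returns a dict with "pixels" (420x560x3 uint8, red, green, blue), "fx", "fy", "cx", "cy" (pixels), "xyz" and "attitude" of the camera in the world. Camera axes: x right, y up, looking along -z (the intrinsics and any distortion apply to the point x, -y, -z); pixel columns grow to the right and rows downward; lengths in m; the calibration is good to about 2 mm. A picture is of the moment at which its call begins. There is no depth.
A pose or a line that the arm cannot do raises robot.IKError and nothing moves.
- robot.job_done(): hands the job in, once; it reports no verdict.
The state is a dict: "time_s": time; "joint_pos": joint angles; "qd": joint speeds; "effort": joint torques, N m; "eef_pos": TCP position; "tool_rot": TCP orientation; "ft_force": force on the tool from outside, world axes, zero at the start; "ft_torque": the same for the moment, N m; "gripper_width": finger opening in m.
Only numpy, scipy, OpenCV 4.12 (cv2) and the standard library are available. Lean on these libraries where they do the work, as an engineer would, in place of code of your own. Each camera call takes 0.05 s, during which the arm holds its last target. There are 200 camera calls.

## Task

Open the grey lock box of implant drills: roll its three number wheels to 4, 7, 2 (left to right as seen from the robot), then slide the red catch fully across to the right so that the sprung lid pops up. Handle the lock gently, never pressing or forcing it with more than 20 N, and leave the other things on the table where they are.

Things in the scene. Friction and masses are not known exactly. Their poses are not given: they have to be found in the camera images.
- box: grey steel lock box, 200 (its x) x 260 (its y) x 70 mm high, fixed to the table; origin at the middle of its underside. Its -x side faces the robot and carries the dark lock plate (x = -99 to -41 mm); behind that lies the lid, its top 78 mm above the table (handle bar to 89 mm)
- lock_plate (a point): nominal middle of the lock plate's top, 72 mm above the table, on the line of the wheels' tops (box x = -70 mm). The lock unit (plate, wheels, catch) is shimmed into the box by hand: it really stands up to 4 mm higher or lower and up to 2 mm to any side of what this and the wheel and catch points say. Red index ridges, 5 mm wide, 3.5 mm high, stand midway between the wheels
- wheel1_top (a point): nominal middle of the top of the left number wheel, 82 mm above the table; fixed to the box, so not exact (see lock_plate): feel for the real wheel. Wheels: black, hard, 40 mm diameter, 15 mm wide, axis along the box's y, 30 mm apart; they stand 10 mm out of the plate through slots 37 mm long in x. Digits lie 12.6 mm apart along the rim. They sit on a stiff rubber gasket (12 N per mm)
- wheel2_top (a point): nominal middle of the top of the middle number wheel, 82 mm above the table; fixed to the box, so not exact (see lock_plate): feel for the real wheel
- wheel3_top (a point): nominal middle of the top of the right number wheel, 82 mm above the table; fixed to the box, so not exact (see lock_plate): feel for the real wheel
- wheel1 (a joint): turn of the left wheel, rad: digit d is on top, at the red index ridges, at d x 0.6283 (give or take whole turns, 6.2832). Pushing the wheel's top away from the robot (box +x) makes it grow. A detent pulls a released wheel to the nearest digit (midway it may stay); 2 to 3 N along the rim rolls it over. White digits, 9 mm tall, upright as seen from the robot
- wheel2 (a joint): the same for the middle wheel
- wheel3 (a joint): the same for the right wheel
- catch_tab (a point): nominal middle of the red catch tab when closed (as inexact as the wheels'), at box x = -70, y = -45 mm, 84 mm above the table. The tab is 22 mm (x) x 12 mm (y) and stands 22 mm above the lock plate; a steel arm on its far side hooks over an ear of the lid. It slides to the right (box -y)
- catch (a joint): slide of the catch, m: 0 closed, 0.0125 or more fully across (towards the box's -y), where it meets a rubber buffer (5 N per mm). Needs about 3 N, stays where it is left, and is blocked within 2 mm of closed until all three wheels show the code; once drawn it keeps the wheels from turning
- lid (a joint): lid, rad: under 0.08 when latched; hinged at the far side of the box, sprung, it rises by itself to about 0.4 when the catch is off it
- jaw_mid (a point): bystander, not to be disturbed: cream plaster practice jaw, 54 x 64 mm, 18 mm high without its teeth; the point is its centre
- dish_mid (a point): bystander, not to be disturbed: clear round dish of gold implants, 70 mm wide, 12 mm high; the point is its centre
- driver_mid (a point): bystander, not to be disturbed: gold implant driver lying flat, 95 mm long, 15 mm thick at its grip; the point is its centre
- vial_mid (a point): bystander, not to be disturbed: small vial with a blue cap, 26 mm wide, 55 mm high; the point is its centre
- cup_mid (a point): bystander, not to be disturbed: blue plastic cup, 66 mm wide at the rim, 60 mm high; the point is its centre

How it is judged:
By the outcome, as a careful person would: the job done as asked, in the order asked, and still so for the second after the job is handed in, with the robot touching nothing.
It also fails if it takes over 61 s, if anything falls off the work surface, if the arm or the gripper's body presses on something with over 40 N, if the wrist force passes 120 N, or if a joint passes its speed limit or range.

## Working session

There is one attempt and no reset: what is moved stays moved. The work goes in short steps, each a Python script; the robot and the scene stay as the last script left them, time stands still between calls to the robot, and variables do not carry over. Pictures are saved under pics/ and viewed, about 8 in all and at most 12, crops included, and the job is handed in when it is done.

```bash
ls; mkdir -p pics
python3 - <<'E'
from workcell import robot
import cv2
for n in ("scene","top"):
    c=robot.capture(n); cv2.imwrite(f"pics/{n}0.png",c["pixels"][:,:,::-1]); print({k:v for k,v in c.items() if k!="pixels"})
print(robot.get_state())
E
```

```text
pics
{'fx': 468.452008295114, 'fy': 468.452008295114, 'cx': 277.4013334005982, 'cy': 204.47670044880428, 'xyz': array([ 1.05877794, -0.39316642,  0.63673978]), 'attitude': array([0.85285292, 0.3243677 , 0.70903134])}
{'fx': 461.05090907999397, 'fy': 461.05090907999397, 'cx': 275.8570804287401, 'cy': 214.87825971972225, 'xyz': array([0.4269467 , 0.08633218, 1.09106667]), 'attitude': array([ 0.1458591 , -0.11893896, -1.58315085])}
{'time_s': 0.1, 'joint_pos': array([ 1.11979450e+00,  2.17702423e-01,  1.61479299e+00,  8.92000522e-06,
        1.31131486e+00, -1.12224503e-01]), 'qd': array([ 0.00019542, -0.00096729, -0.00333113,  0.00106427,  0.00118933,
       -0.00059353]), 'effort': array([-1.12531536e-03, -3.98072255e+01, -3.04970849e+01, -1.31964389e-04,
        4.14480790e-03,  1.24862117e-05]), 'eef_pos': array([0.20737263, 0.58880349, 0.23007407]), 'tool_rot': array([-0.52950701, -3.09601222,  0.00334178]), 'ft_force': array([-0.95494742,  0.28843643, -0.59474278]), 'ft_torque': array([-0.00582579,  0.01826813, -0.02241223]), 'gripper_width': 0.08517517361756949}
```

View pics/scene0.png

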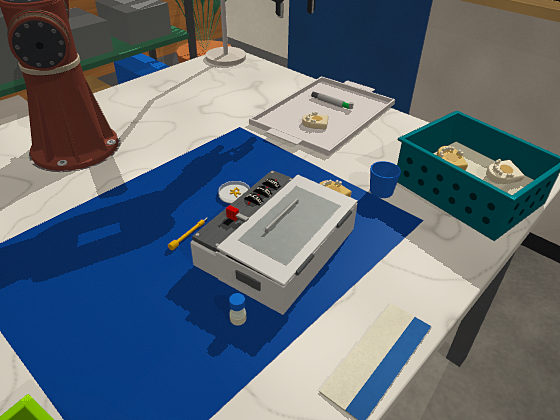

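View pics/top0.png

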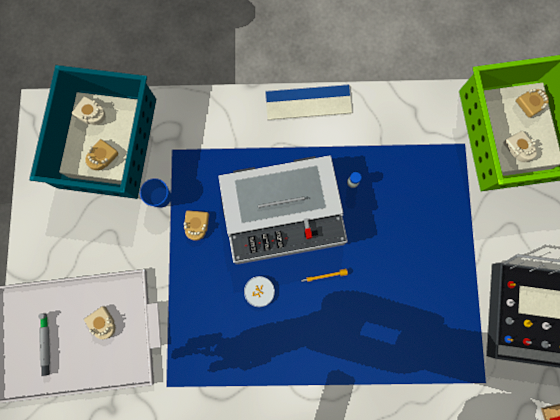

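The box sits at top-view pixels (220–345, 157–262), with its lock plate towards the robot. The dish is at (259,291), the driver at (327,276), the vial at (354,181) and the jaw at (197,224). I'll zoom in on the lock.

Run:
```python
import cv2
a=cv2.imread("pics/top0.png")[150:270,210:360]
a=cv2.resize(a,None,fx=5,fy=5,interpolation=cv2.INTER_CUBIC); cv2.imwrite("pics/topcrop.png",a)
b=cv2.imread("pics/top0.png")[222:262,235:325]
b=cv2.resize(b,None,fx=8,fy=8,interpolation=cv2.INTER_CUBIC)
c=cv2.imread("pics/scene0.png")[165:230,210:290]
c=cv2.resize(c,(0,0),fx=4,fy=4,interpolation=cv2.INTER_CUBIC)
import numpy as np
o=np.zeros((590,720,3),np.uint8);o[:320,:720]=b;o[325:585,:320]=c;cv2.imwrite("pics/lock0.png",o)
```

```text
(no output)
```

View pics/topcrop.png

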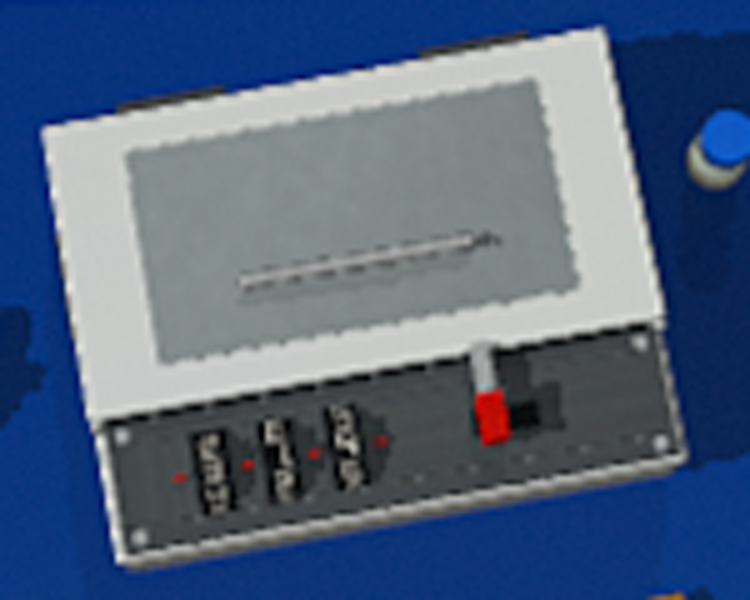

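View pics/lock0.png

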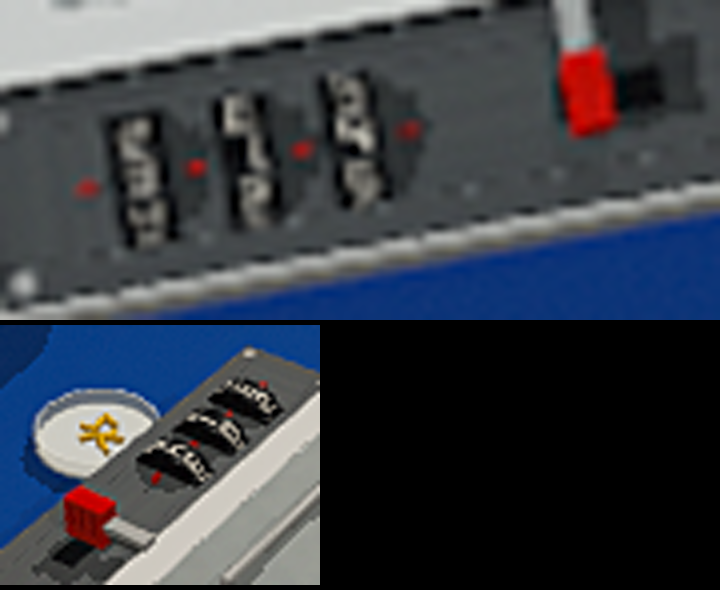

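Seen from the robot (bottom of the image), the middle digits look like about 3, 1 and 4, but the resolution is poor. Next I'll triangulate the red ridges and tab, then rectify the wheels from both views.

```bash
cat > h.py <<'E'
import numpy as np, cv2
from scipy.spatial.transform import Rotation as R
from workcell import robot
def ray(c,uv):
    d=np.array([(uv[0]-c["cx"])/c["fx"],-(uv[1]-c["cy"])/c["fy"],-1.])
    return np.array(c["xyz"]),R.from_rotvec(c["attitude"]).apply(d)
def onz(c,uv,z):
    o,d=ray(c,uv); return o+d*(z-o[2])/d[2]
def proj(c,P):
    p=R.from_rotvec(c["attitude"]).inv().apply(np.asarray(P)-c["xyz"])
    return np.stack([c["cx"]+c["fx"]*p[...,0]/-p[...,2],c["cy"]-c["fy"]*p[...,1]/-p[...,2]],-1)
def tri(c1,u1,c2,u2):
    o1,d1=ray(c1,u1);o2,d2=ray(c2,u2)
    t=np.linalg.lstsq(np.stack([d1,-d2],1),o2-o1,rcond=None)[0]
    a,b=o1+d1*t[0],o2+d2*t[1]; return (a+b)/2,np.linalg.norm(a-b)
def red(c,roi):
    p=c["pixels"].astype(int);w=np.clip(p[...,0]-np.maximum(p[...,1],p[...,2])-40,0,None).astype(float)
    m=np.zeros(w.shape,np.uint8);x0,y0,x1,y1=roi;m[y0:y1,x0:x1]=(w>0)[y0:y1,x0:x1]
    n,l=cv2.connectedComponents(m); out=[]
    for i in range(1,n):
        y,x=np.nonzero(l==i);ww=w[y,x];out.append((len(x),(x*ww).sum()/ww.sum(),(y*ww).sum()/ww.sum()))
    return out
E
python3 - <<'E'
from h import *
np.set_printoptions(precision=4,suppress=True)
t=robot.capture("top");s=robot.capture("scene")
print("top",np.round(red(t,(225,190,350,265)),2).tolist());print("scene",np.round(red(s,(200,165,300,230)),2).tolist())
# lid outline at z=.078
p=t["pixels"].astype(int);m=((p.min(-1)>105)).astype(np.uint8);m[:150]=0;m[270:]=0;m[:,:210]=0;m[:,350:]=0
m=cv2.morphologyEx(m,cv2.MORPH_OPEN,np.ones((3,3),np.uint8))
c=max(cv2.findContours(m,0,2)[0],key=cv2.contourArea)[:,0]
W=np.array([onz(t,u,.078)[:2] for u in c]).astype(np.float32)
r=cv2.minAreaRect(W);print(r);print(cv2.boxPoints(r))
E
```

```text
top [[69.0, 307.91, 232.91], [3.0, 285.77, 237.73], [5.0, 272.28, 240.25], [6.0, 259.11, 242.4], [3.0, 245.46, 245.03]]
scene [[4.0, 275.35, 179.18], [36.0, 234.81, 191.13], [3.0, 266.8, 186.77], [5.0, 258.02, 194.12], [7.0, 248.5, 202.71], [151.0, 231.8, 210.89], [16.0, 201.43, 221.28]]
((0.6386204957962036, 0.09217626601457596), (0.15394583344459534, 0.26176369190216064), 9.390429496765137)
[[ 0.5413  0.2087]
 [ 0.584  -0.0495]
 [ 0.7359 -0.0244]
 [ 0.6932  0.2339]]
```

Run:
```python
from h import *
np.set_printoptions(precision=4,suppress=True)
t=robot.capture("top");s=robot.capture("scene")
T=[(285.77,237.73),(272.28,240.25),(259.11,242.4),(245.46,245.03)]
S=[(248.5,202.71),(258.02,194.12),(266.8,186.77),(275.35,179.18)]
P=[]
for a,b in zip(T,S):
    q,e=tri(t,a,s,b);P.append(q);print(q,e,onz(t,a,.0745))
Q=np.array([onz(t,a,.0745) for a in T]);d=np.polyfit(Q[:,1],Q[:,0],1);print("yaw",-np.arctan(d[0])*57.3,np.diff(Q[:,:2],axis=0))
yaw=np.radians(9.39);bx=np.array([np.cos(yaw),np.sin(yaw)]);by=np.array([-bx[1],bx[0]])
print("bxy",[(q[:2]@bx,q[:2]@by) for q in Q], "tab",onz(t,(307.91,232.91),.092))
c=Q.mean(0)[:2]; rows=[]
# rectified strips of each wheel, cylinder unrolled (axis z=.062), scale 8 px/mm..
for cam in (t,s):
    row=[]
    for k in (1,0,-1):
        ang=np.radians(np.arange(-62,62,.5))[::-1]; y=np.arange(10,-10,-.1)
        A,Y=np.meshgrid(ang,y,indexing="ij")
        xy=c+by*(k*.03+Y[...,None]*1e-3)+bx*(.020*np.sin(A))[...,None]
        P3=np.concatenate([xy,(.062+.02*np.cos(A))[...,None]],-1)
        uv=proj(cam,P3).astype(np.float32)
        im=cv2.remap(cam["pixels"],uv[...,0],uv[...,1],cv2.INTER_CUBIC)
        cv2.line(im,(0,124),(12,124),(255,255,0),1);row.append(im)
    rows.append(np.hstack(row))
o=np.vstack(rows);cv2.imwrite("pics/unroll.png",o[:,:,::-1]);print(o.shape)
```

```text
[0.5474 0.0812 0.0787] 0.00015247793277082739 [0.548  0.0812 0.0745]
[0.5424 0.1113 0.08  ] 0.0005308555669332777 [0.5429 0.1112 0.0745]
[0.5381 0.1403 0.08  ] 0.0003526729735767234 [0.5386 0.1405 0.0745]
[0.5328 0.1705 0.0803] 0.0004817948014655198 [0.5332 0.1708 0.0745]
yaw 9.24653694410215 [[-0.0051  0.03  ]
 [-0.0043  0.0293]
 [-0.0053  0.0303]]
bxy [(np.float64(0.5538827361953734), np.float64(-0.009241922970380151)), (np.float64(0.5537395148631445), np.float64(0.02118151363730876)), (np.float64(0.5542797086864537), np.float64(0.05074246235243071)), (np.float64(0.5539592065484855), np.float64(0.0815139127288257))] tab [0.5556 0.0329 0.092 ]Traceback (most recent call last):
  File "<stdin>", line 21, in <module>
  File "h.py", line 10, in proj
    p=R.from_rotvec(c["attitude"]).inv().apply(np.asarray(P)-c["xyz"])
  File "scipy/spatial/transform/_rotation.pyx", line 2580, in scipy.spatial.transform._rotation.Rotation.apply
ValueError: Expected input of shape (3,) or (P, 3), got (248, 200, 3).
```

```bash
sed -i 's/p=R.from_rotvec(c\["attitude"\]).inv().apply(np.asarray(P)-c\["xyz"\])/p=(np.asarray(P)-c["xyz"])@R.from_rotvec(c["attitude"]).as_matrix()/' h.py
cat >> h.py <<'E'
yaw=np.radians(9.3);bx=np.array([np.cos(yaw),np.sin(yaw)]);by=np.array([-bx[1],bx[0]])
C=np.array([.5407,.1259])  # ridge-line middle = wheel 2 middle
def unroll(name,shots):
    rows=[]
    for cam,dz in shots:
        row=[]
        for k in (1,0,-1):
            ang=np.radians(np.arange(62,-62,-.5)); y=np.arange(10,-10,-.1)
            A,Y=np.meshgrid(ang,y,indexing="ij")
            xy=C+by*(k*.03+Y[...,None]*1e-3)+bx*(.020*np.sin(A))[...,None]
            uv=proj(cam,np.concatenate([xy,(.062+dz+.02*np.cos(A))[...,None]],-1)).astype(np.float32)
            im=cv2.remap(cam["pixels"],uv[...,0],uv[...,1],cv2.INTER_CUBIC)
            cv2.line(im,(0,124),(12,124),(255,255,0),1);row.append(im)
        rows.append(np.hstack(row))
    cv2.imwrite(name,np.vstack(rows)[:,:,::-1])
E
python3 - <<'E'
from h import *
unroll("pics/unroll.png",[(robot.capture("top"),.004),(robot.capture("scene"),.004)])
E
```

```text
(no output)
```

View pics/unroll.png

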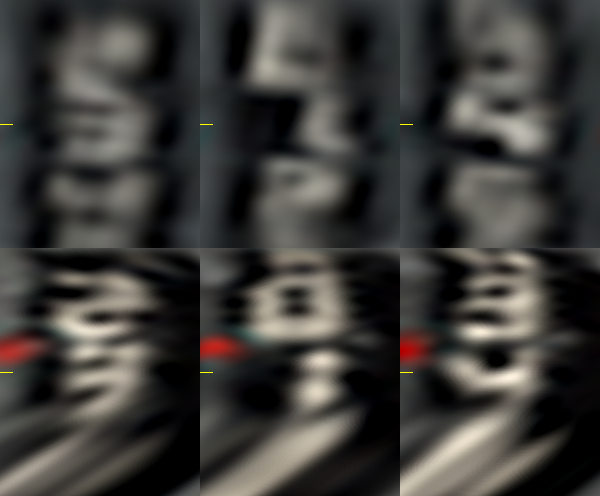

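Scene view (lower row), upside-down-corrected: wheel 1 shows 3 (2 beyond it), wheel 2 shows 1 (a clear 0 beyond it) and wheel 3 shows 4 (3 beyond it). This matches the top view. So I need +1, −4 and −2 digits. The ridges triangulate to z≈0.080, so the lock stands about 4 mm high. Next I close the gripper and feel for wheel 1.

```bash
cat >> h.py <<'E'
ATT=R.from_matrix(np.column_stack([np.r_[-bx,0],np.r_[by,0],[0,0,-1]])).as_rotvec()
def pos(u,v,z): return np.r_[C+bx*u+by*v,z]
def F(): 
    f=robot.get_state()["ft_force"]; return np.array([f[:2]@bx,f[:2]@by,f[2]])
def T(): return robot.get_state()["time_s"]
def down(u,v,z,zmin,f0,fz,step=.0005,rate=.02):
    """lower until the vertical force reaches fz"""
    while z>zmin:
        z-=step; robot.line_to(pos(u,v,z),rate=rate); f=(F()-f0)[2]
        if f>1: step=min(step,.0003)
        if f>=fz: break
    return z,f
E
python3 - <<'E'
from h import *
np.set_printoptions(precision=4,suppress=True)
robot.move_gripper(0,20);print(T())
robot.goto(pos(-.007,.03,.13),ATT);print(T(),F())
robot.line_to(pos(-.007,.03,.092),rate=.1);print(T(),robot.get_state()["eef_pos"],pos(-.007,.03,.092),robot.get_state()["gripper_width"])
f0=F();print(f0,F())
t=T();z,f=down(-.007,.03,.092,.081,f0,3);print("contact",z,f,T()-t,F()-f0,robot.get_state()["eef_pos"])
E
```

```text
1.1667
3.15 [ 1.059   0.3691 -0.779 ]
3.6833 [0.5287 0.1546 0.0916] [0.5289 0.1544 0.092 ] 0.00026694026842580547
[-0.1308 -0.0286 -0.4168] [-0.1308 -0.0286 -0.4168]
contact 0.08350000000000013 3.0549586770196555 6.749999999999999 [-0.008   0.0165  3.055 ] [0.5291 0.1544 0.0837]
```

Run:
```python
from h import *
np.set_printoptions(precision=2,suppress=True)
f0=np.array([-.13,-.03,-.42]);t=T()
im0=robot.capture("top");s0=robot.capture("scene")
z=.0831
robot.line_to(pos(-.007,.03,z),rate=.02);print(F()-f0,T()-t)
if (F()-f0)[2]<7: z-=.0002;robot.line_to(pos(-.007,.03,z),rate=.02);print(z,F()-f0)
for u in (-.003,.002,.0075): robot.line_to(pos(u,.03,z),rate=.04);print(u,F()-f0,T()-t)
robot.line_to(pos(.0075,.03,.092),rate=.08);print(F(),T())
robot.line_to(pos(-.006,-.03,.092),rate=.15);print(F(),T())   # to wheel 3, seen without occlusion? 
a=robot.capture("top");b=robot.capture("scene")
unroll("pics/u1.png",[(a,.003),(b,.003)])
```

```text
[-0.56 -0.58  4.07] 0.3500000000000014
0.08289999999999999 [-1.06  0.42  5.55]
-0.003 [-0.5   0.2   6.22] 0.8500000000000014
0.002 [2.   0.1  3.47] 1.125
0.0075 [-0.93  0.62  7.1 ] 1.4167000000000005
[ 0.22  0.06 -0.  ] 12.1167
[ 0.1  -0.21  0.7 ] 12.675
```

View pics/u1.png

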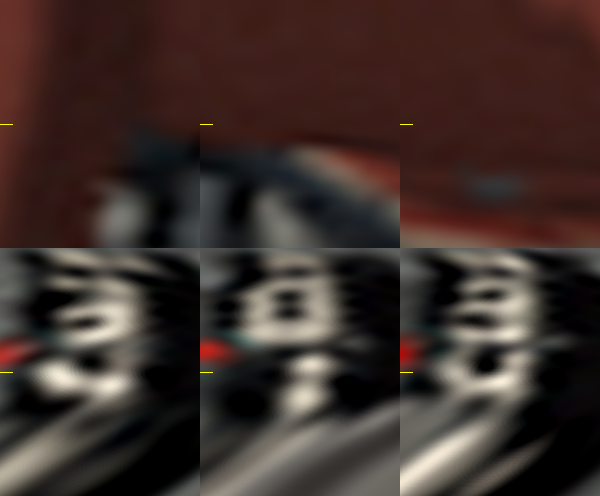

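Wheel 1 now reads 4 (3 beyond it); wheels 2 and 3 are unchanged at 1 and 4. Now wheel 3 (−2) and wheel 2 (−4).

```bash
cat >> h.py <<'E'
def stroke(v,s,z=.0829,a=.007):
    """one digit: s=+1 away from the robot, -1 towards it; returns force log"""
    robot.line_to(pos(-s*a,v,.0865),rate=.12); f0=F(); z0=z
    robot.line_to(pos(-s*a,v,z),rate=.03); f=(F()-f0)[2]
    for _ in range(4):
        if 5<f<10: break
        z-=np.clip((7-f)/12000,-.0005,.0005); robot.line_to(pos(-s*a,v,z),rate=.03); f=(F()-f0)[2]
    L=[f]
    for u in (-.003,.002,.0075): robot.line_to(pos(s*u,v,z),rate=.04); L+=list((F()-f0)[[0,2]])
    robot.line_to(pos(s*.0075,v,.0865),rate=.08)
    print(v,round(z,5),np.round(L,1),round(T(),2)); return z
E
python3 - <<'E'
from h import *
z=.0829
for i in range(2): z=stroke(-.03,-1,z)
z=.0829
for i in range(4): z=stroke(0,-1,z)
robot.line_to(pos(-.0075,0,.1),rate=.15)
unroll("pics/u2.png",[(robot.capture("scene"),.002)])
E
```

```text
-0.03 0.08239 [ 5.8  2.4  4.4  0.8  6.2 -0.9  8.2] 14.87
-0.03 0.08239 [ 6.9  2.2  5.   1.8  7.5 -0.6  9.1] 16.48
0 0.08264 [ 5.8  2.5  5.5  2.1  6.3 -0.7  9.3] 18.48
0 0.08264 [5.1 2.5 4.6 3.6 5.8 2.9 7.5] 20.09
0 0.082 [ 5.9  2.1  3.9  1.3  5.7 -0.7  7.6] 22.45
0 0.082 [ 5.5  0.3  5.3  0.6  5.5 -2.2  8.2] 24.08
```

View pics/u2.png

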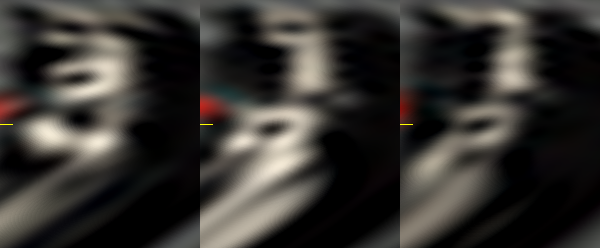

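Wheel 1 shows 4, wheel 3 shows 2 (1 beyond it) and wheel 2 shows 8 (7 beyond it). One stroke slipped, as its force log suggested, so I'll do one more on wheel 2.

Run:
```python
from h import *
stroke(0,-1,.0819)
robot.line_to(pos(-.0075,0,.13),rate=.15)
robot.line_to(pos(-.006,-.09,.13),rate=.2)
s=robot.capture("scene");unroll("pics/u3.png",[(s,.002)])
t=robot.capture("top");print(T(),np.round(red(t,(225,190,350,265)),1).tolist(),np.round(red(s,(200,165,300,230)),1).tolist())
# tab position in lock coordinates, from the first picture
print([(onz(t,(307.91,232.91),z)[:2]-C)@np.c_[bx,by] for z in (.096,.085)])
```

```text
0 0.0819 [6.3 3.4 5.7 3.2 6.7 0.3 8.9] 26.06
27.2 [[877.0, 282.3, 225.3], [1594.0, 324.2, 205.2], [110.0, 348.1, 240.0], [39.0, 307.7, 235.5], [1.0, 325.0, 234.0], [5.0, 272.3, 240.3], [6.0, 259.1, 242.4], [3.0, 245.5, 245.0]] [[4.0, 275.3, 179.2], [3.0, 266.8, 186.8], [1.0, 238.0, 189.0], [14.0, 236.3, 193.1], [5.0, 258.0, 194.1], [7.0, 248.5, 202.7], [151.0, 231.8, 210.9], [16.0, 201.4, 221.3]]
[array([-0.00077314, -0.093923  ]), array([ 0.00052996, -0.09473283])]
```

View pics/u3.png

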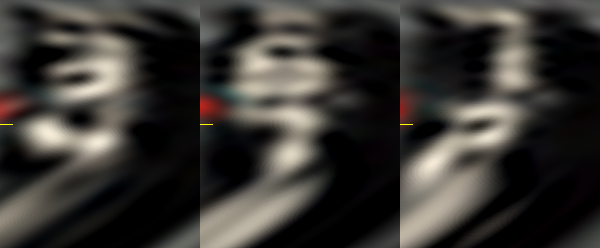

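The wheels read 4, 7 and 2 (6 beyond the 7, 1 beyond the 2). Now I push the catch from its left side.

Run:
```python
from h import *
np.set_printoptions(precision=2,suppress=True)
u,z=-.004,.083
robot.line_to(pos(u,-.063,.13),rate=.15);f0=F()
robot.line_to(pos(u,-.063,z),rate=.1);print("down",F()-f0)
if abs((F()-f0)[2])<2:
    v=-.069; hit=None; f0=F()
    while v>-.097:
        robot.line_to(pos(u,v,z),rate=.04);f=F()-f0
        print(round(v,4),f,round(T(),2))
        if hit is None and f[1]>1.2: hit=v
        if f[1]>9: break
        v-=.002 if hit is None or v>hit-.010 else .001
s=robot.capture("scene");cv2.imwrite("pics/s4.png",cv2.resize(s["pixels"][130:300,170:380,::-1],None,fx=3,fy=3))
```

```text
down [ 1.42  0.16 -0.41]
-0.069 [-0.95 -0.18  0.49] 28.45
-0.071 [-1.81  0.41  0.37] 28.7
-0.073 [-1.43 -0.85 -0.72] 28.95
-0.075 [-0.48  1.77  0.85] 29.2
-0.077 [-1.9   3.17  0.51] 29.45
-0.079 [-0.72  3.9   0.64] 29.7
-0.081 [ 0.22  1.18 -0.27] 29.95
-0.083 [-1.65  0.72 -0.03] 30.2
-0.085 [-1.8   1.88 -0.19] 30.45
-0.086 [-1.46  1.07 -0.33] 30.7
-0.087 [-1.12  3.36 -0.24] 30.95
-0.088 [-0.54  4.66 -0.43] 31.2
-0.089 [-0.48  5.55  0.79] 31.45
-0.09 [-0.73  7.95  0.51] 31.7
-0.091 [-1.35  9.53  0.17] 31.95
```

View pics/s4.png

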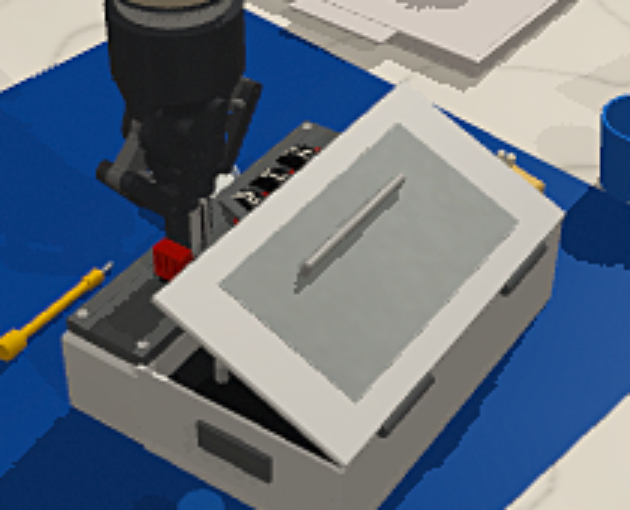

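The lid is up. I back off, retreat away from the lid, and check.

Run:
```python
from h import *
u,z=-.004,.083
robot.line_to(pos(u,-.07,z),rate=.05)
robot.line_to(pos(u-.02,-.07,.12),rate=.1)
robot.line_to(pos(-.14,-.06,.2),rate=.15);robot.dwell(.5)
s=robot.capture("scene");t=robot.capture("top")
a=cv2.resize(s["pixels"][120:330,150:420,::-1],(540,420));b=cv2.resize(t["pixels"][140:310,140:380,::-1],(0,0),fx=1,fy=1)
o=np.zeros((590,540,3),np.uint8);o[:420]=a;o[420:590,:240]=b
unroll("pics/_u.png",[(s,.002)]);o[420:590,250:540]=cv2.resize(cv2.imread("pics/_u.png"),(290,170));cv2.imwrite("pics/s5.png",o)
# tab travel in the scene view
r=[q for q in red(s,(190,165,300,240)) if q[0]>60];print(r,T(),F())
for q in r: print((onz(s,q[1:],.090)[:2]-C)@np.c_[bx,by])
print((onz(s,(231.8,210.89),.090)[:2]-C)@np.c_[bx,by])
```

```text
[(129, np.float64(226.94766371526256), np.float64(213.97869729113702))] 34.825 [ 0.40334286  0.22511756 -0.11928089]
[-0.00443236 -0.10482038]
[-0.00267036 -0.09293417]
```

View pics/s5.png

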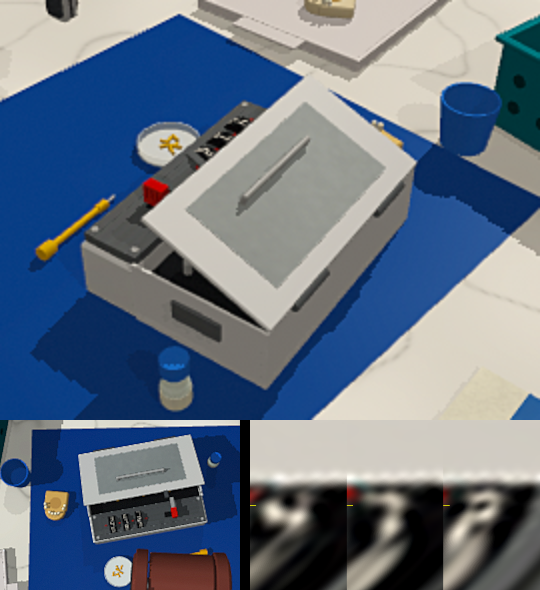

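Run:
```python
from h import *
t=robot.capture("top");r=red(t,(295,215,335,245));print(r)
o=max(r)
for z in (.090,.096): print([(onz(t,q,z)[:2]-C)@np.c_[bx,by] for q in ((307.91,232.91),o[1:])])
```

```text
[(71, np.float64(313.77050644214825), np.float64(231.88353106263554))]
[array([-6.23628762e-05, -9.43647251e-02]), array([-0.00012799, -0.10737802])]
[array([-0.00077314, -0.093923  ]), array([-0.00083838, -0.10685829])]
```

```bash
python3 -c "
from h import *
robot.job_done();print(T())"
```

```text
the job is handed in; nothing more can be done
the job is handed in; nothing more can be done
```

The lock box is open: the wheels are set to 4, 7, 2, the red catch is across and the lid has popped up. I handed the job in at about 35 s, with the arm clear of everything.

- **Wheels:** they started at 3, 1, 4, and I rolled them with the closed fingertips, pressing with about 5 to 9 N. One stroke on wheel 2 slipped and left it at 8. I saw that in the camera image and added one stroke; the image before I moved the catch read 4, 7, 2.
- **Catch:** I pushed it right until it met the rubber buffer, at 9.5 N at most. The lid rose during the push and stayed up after I backed away.
- **Last checks:**
  - The top camera shows the catch moved 13.0 mm, against the 12.5 mm needed. The scene camera gave 12.0 mm, but the raised lid partly hides the tab there, so I trusted the top view.
  - In the last picture the dish, driver, vial, jaw and cup look undisturbed. I judged that by eye and did not measure it.
  - The wheel digits in that last picture were too blurred and partly hidden by the lid to read again. The catch releasing the lid confirms the code.

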